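Bring the dial gauge to the red stop

ROBOT

A 6-joint arm with a two-finger parallel gripper is mounted at the origin on the work surface. World frame = base frame: x ahead of the robot, y to its left, z up, the work surface at z = 0. Lengths are in m, angles in rad, forces in N, time in s.
With the tool pointing down it reaches from about 0.375 to 0.9 m from the base axis. Payload 3.1 kg.
Tool frame: the origin (TCP) lies between the finger pads; the fingertips stand 14 mm ahead of it and the grasp point (between the pads) lies 5 mm behind it (robot.finger_overhang is the distance from the TCP to the fingertips, in m); z points along the fingers, y is the line along which they close (so a half turn about z gives the same grasp; the last joint's range is limited). The gripper opens to 87 mm and grips with 3 to 60 N. Pads are 19 mm wide; open, the fingers measure 117 mm over their backs; the gripper's body (75 mm by 190 mm) begins 51 mm behind the grasp point.
Start: joints at [-0.178, 0.527, 1.433, -0, 1.181, -0.178], TCP at [0.625, 0, 0.237] pointing down, gripper open.
Joint ranges: [-3.08, 3.08], [-0.75, 2.2], [0.22, 2.44], [-1.43, 4.57], [0, 2.65], [-2.85, 2.85]. Speed limits (rad/s): [2.79, 2.79, 3.14, 3.14, 3.14, 3.14].

INTERFACE

Orientations are given as a unit quaternion [x, y, z, w].
In Python, from rig import monitor, cams, workorder, robot gives the robot as it stands.
- The arm moves only by the tool send_rows, never from a script. Its argument "moves" is one flat list of numbers, 7 for each row, row after row: the opening, from 0 (shut) to 1 (fully open), then the shift along the world's x, y, z in cm, then the turn, a rotation vector about the world's x, y, z in rad. A call has 1 to 5 rows; each row is the pose to reach, as a shift and turn from the pose commanded when the call began; what a row does not reach only later rows make up. A row lasts 1/12 s, in which the tool goes at most 41.7 mm and 7.16 degrees, less where a joint would pass 70% of its speed; a pose out of reach is approached as far as the arm can. A call with a gripper value outside its range is refused whole. The fingers move at their own pace and stop on an object; "grip_force" is the grip in N (left out, the last holds). Time passes only in rows, so rows that repeat a pose let the fingers close. It gives the time, the measured TCP pose, the force, the opening and the grip force at its end, in the units of the state.
- monitor.get_obs(): the state, without advancing time (a new reading comes with each control period).
- cams.camera(name): name is "scene" or "side" or "wrist"; returns a dict with "pixels" (420x560x3 uint8, blue, green, red), "range_z" (420x560 float32, m along the optical axis (not along the pixel's ray), 0 where there is no reading), "fovy" (degrees; the focal length in pixels is half the picture's height over the tangent of half this angle, whatever the lens; pixels are square), "cx", "cy" (the principal point, pixels), "rvec" (rotation vector, rad) and "tvec" (3), from world to camera coordinates, as OpenCV has them; the wrist camera has in their place "hand_eye" (4x4, takes a point from camera to tool coordinates, whose origin is the TCP and whose axes are the flange's). Camera axes: x right, y down, z forward; pixel columns grow to the right and rows downward; lengths in m; the calibration is good to about 2 mm. A picture is of the moment at which its call begins: read the wrist's pose just before it.
- workorder.hand_in(): hands the job in; it is judged then, once.
The state is a dict: "time": time; "q": joint angles; "joint_velocities": joint speeds; "joint_torque": joint torques, N m; "position": TCP position; "tool_rot": TCP orientation; "ft_force": force on the tool from outside, world axes, zero at the start; "moment": the same for the moment, N m; "grip_width": finger opening in m; "grip_force": force on a finger pad.
Only numpy, scipy, OpenCV 4.12 (cv2) and the standard library are available. Lean on these libraries where they do the work, as an engineer would, in place of code of your own. Each camera call takes 0.05 s, during which the arm holds its last target. There are 200 camera calls.

TASK

Bring the dial gauge to the marked place on the camshaft: with your fingertips, press down the blue pad in the middle of the gauge slider to free its friction hold and, keeping it pressed, push the slider along the rail gently right up against the red stop; then let the pad spring up so that the slider grips there. Never force the slider while its pad is up, do not shove the red stop along or push on the dial gauge, and leave everything else on the bench where it is.

Things in the scene. Friction and masses are not known exactly. Their poses are not given: they have to be found in the camera images.
- fixture: Dark steel base plate 280 x 480 x 20 mm, fixed, with an aluminium rail (60 mm wide, top at 52 mm, flange on its camshaft side at 74 mm; heights above bench) and beyond it a camshaft on blue V-blocks (top 90 mm). Origin: centre of the plate's underside. +y runs along the rail towards the red stop, +x from rail to camshaft; rail centre line at x = -50 mm. Yawed up to 0.35 rad; never moves.
- slider (a joint): Black slider's position on the rail, m, growing along fixture +y (to the red stop). 88 mm across, 90 mm along the rail; deck at 76 mm; at each end an upright lip 10 mm thick, full width, top at 92 mm, 70 mm clear between lips. Pad up: a friction brake holds with about 20 N. Pad down: about 2 N of drag, no coasting.
- release (a joint): Tilt of the blue pad, rad: 0 up (brake on), 0.18 fully down. The pad is hinged along its camshaft side, 40 mm from its middle, so its middle sinks 4 mm per 0.1 rad. Pressed at the middle it takes about 8 N for 2 mm, 14 N for 3 mm, 17 N for 5 to 7 mm. The brake fades as it sinks and is fully free from 0.08 rad (3 mm); let go, it springs up and the brake grips at once.
- pad_top (a point): Centre of the flat top of the blue pad in the slider's middle; pad 56 mm across the rail, 66 mm along it; its middle is at 85 mm when up (9 mm proud of the deck), 78 mm fully pressed. Once freed, the slider follows a fingertip that presses the pad (by friction) or pushes a lip's inner side. Axes as the fixture's, tilting with the pad.
- slider_end (a point): Middle of the slider's end face that looks to the stop, height 70 mm, 45 mm from the pad's centre along fixture +y. This face meets the stop. Axes as the fixture's.
- stop_face (a point): Middle, at 70 mm height, of the face of the red stop that looks to the slider. The stop is a red block 84 mm across the rail, 24 mm along it, top at 70 mm with a white line and a steel screw (to 78 mm); clamped tight on the rail at a different place each time. Slider is home when slider_end meets it. Axes as the fixture's.
- gauge: Dial gauge, white face up, 56 mm diameter, carried by the slider on a steel arm, over the camshaft, 125 mm from the pad's centre along fixture +x; top at 121 mm. Delicate. Origin on its axis at 74 mm height.
- lifter_a: Loose steel valve lifter, 22 mm diameter, 42 mm tall, standing on the front strip of the fixture's base plate. Origin: centre of its underside. Not part of the job.
- lifter_b: A second such lifter, standing farther along the same strip. Origin: centre of its underside. Not part of the job.
- piston: Loose aluminium piston standing on the bench, 80 mm diameter, 66 mm tall. Origin: centre of its underside. Not part of the job.
- can: Drink can with a blue label, 66 mm diameter, 115 mm tall. Origin: centre of its underside. Not part of the job.
- mug: White mug, 82 mm diameter, 92 mm tall. Origin: centre of its underside. Not part of the job.
- tape: Grey roll of tape lying flat, 104 mm diameter, 48 mm tall. Origin: centre of its underside. Not part of the job.
- wrench: Steel wrench lying on the bench between the robot and the fixture, 180 mm long. Origin under its middle. Not part of the job.

How it is judged:
By the outcome, as a careful person would: the job done as asked, in the order asked, and still so for the second after the job is handed in, with the robot touching nothing.
It also fails if it takes over 38 s, if anything falls off the work surface, if the arm or the gripper's body presses on something with over 40 N, if the wrist force passes 120 N, or if a joint passes its speed limit or range.

## Working session

There is one attempt and no reset: what is moved stays moved. The work goes in short steps, Python scripts to look and compute and a tool call to move; the robot and the scene stay as the last step left them, time stands still between calls to the robot, and variables do not carry over. Pictures are saved under pics/ and viewed, at most 10 in all, crops included, and the job is handed in when it is done.

Besides the shell and the picture viewer there is one more tool, called by a JSON object that holds its "method" and its "body", one argument or row to a line. send_rows: Moves the arm, as the interface text tells. Its arguments: {"type":"object","properties":{"moves":{"type":"array","items":{"type":"number"}},"grip_force":{"type":"number"}},"required":["moves"]}

```bash
mkdir -p pics
cat > h.py <<'E'
import numpy as np,cv2
from rig import monitor,cams,workorder,robot
from scipy.spatial.transform import Rotation as R
def grab(n,f=None):
    o=monitor.get_obs(); c=cams.camera(n)
    if f: cv2.imwrite('pics/'+f,c['pixels'])
    Z=c['range_z'];h,w=Z.shape;fl=h/2/np.tan(np.radians(c['fovy'])/2)
    v,u=np.mgrid[:h,:w]
    P=np.dstack([(u-c['cx'])/fl*Z,(v-c['cy'])/fl*Z,Z]).astype(float)
    if 'hand_eye' in c:
        T=np.array(c['hand_eye']);P=P@T[:3,:3].T+T[:3,3]
        P=P@R.from_quat(o['tool_rot']).as_matrix().T+np.array(o['position'])
    else:
        r=cv2.Rodrigues(np.array(c['rvec'],float))[0];P=(P-np.array(c['tvec']).ravel())@r
    P[Z==0]=np.nan
    return c['pixels'],P,o
E
python3 - <<'E'
from h import *
for n in ['scene','wrist']:
    i,P,o=grab(n,n+'0.png')
print({k:np.round(v,3) for k,v in o.items()})
E
```

```text
{'time': np.float64(0.05), 'q': array([-0.179,  0.528,  1.434,  0.   ,  1.181, -0.179]), 'joint_velocities': array([-0.002, -0.001, -0.002, -0.002, -0.001,  0.001]), 'joint_torque': array([  0.   , -44.137, -17.734,   0.064,   0.053,  -0.   ]), 'position': array([0.624, 0.   , 0.236]), 'tool_rot': array([ 0.707,  0.707, -0.001, -0.001]), 'ft_force': array([-0.388, -0.021, -0.338]), 'moment': array([0.046, 0.03 , 0.01 ]), 'grip_force': np.float64(0.0), 'grip_width': np.float64(0.087)}
```

View pics/scene0.png

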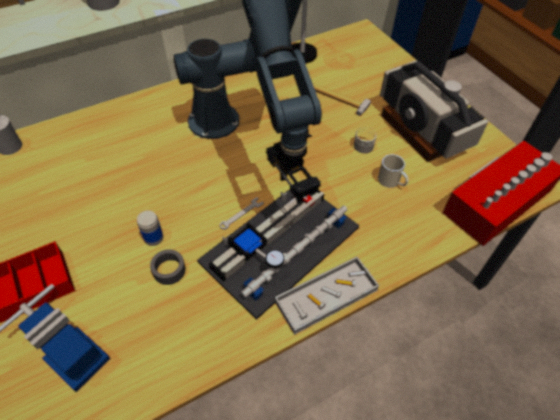

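View pics/wrist0.png

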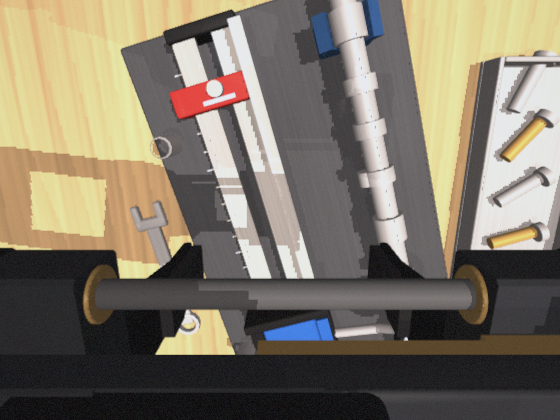

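The scene shows the slider pad at about (248,240), the gauge at (275,258) and the stop near (310,197). The wrist view shows the red stop at (210,95) and the blue pad at (300,330), partly hidden by the gripper.

Run:
```python
from h import *
for n in ['wrist','scene','side']:
    i,P,o=grab(n,n+'1.png'); hsv=cv2.cvtColor(i,cv2.COLOR_BGR2HSV)
    H,S,V=[hsv[...,k].astype(int) for k in range(3)]
    near=(np.abs(P[...,0]-.65)<.3)&(np.abs(P[...,1])<.35)
    for nm,m,zr in [('red',((H<8)|(H>172))&(S>150)&(V>90),(.055,.08)),('blue',(H>100)&(H<125)&(S>150)&(V>90),(.07,.1))]:
        m=m&near&(P[...,2]>zr[0])&(P[...,2]<zr[1])
        m=cv2.morphologyEx(m.astype(np.uint8),cv2.MORPH_OPEN,np.ones((2,2)))
        k,l,st,ce=cv2.connectedComponentsWithStats(m)
        for j in range(1,k):
            if st[j,4]<25: continue
            Q=P[l==j]; r=cv2.minAreaRect((Q[:,:2]*1000).astype(np.float32))
            print(n,nm,st[j,4],ce[j].round(),Q.mean(0).round(4),np.median(Q[:,2]).round(4),np.round(r[0],1),np.round(r[1],1),round(r[2],1))
```

```text
wrist red 1617 [208.  97.] [nan nan nan] nan [549.9  91.8] [80.6 19.6] 15.5
wrist blue 1081 [303. 332.] [nan nan nan] nan [ 640.8 -136.1] [25.6 73.8] 79.8
scene red 25 [309. 200.] [0.584  0.0962 0.072 ] 0.072 [584.6  96.2] [16.4 27.8] 31.2
scene blue 396 [249. 242.] [nan nan nan] nan [ 644.3 -161. ] [69.9 74.7] 17.1
side red 147 [255. 209.] [0.5481 0.0844 0.0654] 0.0674 [555.3  89.6] [71.6 24.5] 17.7
side blue 467 [351. 228.] [nan nan nan] nan [ 636.8 -165.8] [81.2 68. ] 18.0
```

{"method": "send_rows", "body": {
  "moves": [0,1.5,-15,0,0,0,0.3,0,1.5,-15,0,0,0,0.3,0,1.5,-15,0,0,0,0.3,0,1.5,-15,0,0,0,0.3,0,1.5,-15,0,0,0,0.3]
}}

```text
time: 0.67
position: [0.6408, -0.1567, 0.2364]
tool_rot: [0.596, 0.803, -0.001, 0.002]
ft_force: [-0.1, 0.2, 0.1]
grip_width: 0.0618
grip_force: 0.0
```

{"method": "send_rows", "body": {
  "moves": [0,0,0,0,0,0,0,0,0,0,0,0,0,0,0,0,0,0,0,0,0]
}}

```text
time: 0.92
position: [0.6396, -0.1485, 0.2364]
tool_rot: [0.593, 0.805, 0.0, -0.001]
ft_force: [-0.2, -0.2, -0.2]
grip_width: 0.0417
grip_force: 0.0
```

Run:
```python
from h import *
i,P,o=grab('wrist','w2.png')
hsv=cv2.cvtColor(i,cv2.COLOR_BGR2HSV);H,S,V=[hsv[...,k].astype(int) for k in range(3)]
m=(H>100)&(H<125)&(S>150)&(V>70)&(P[...,2]>.078)&(P[...,2]<.095)
m=cv2.morphologyEx(m.astype(np.uint8),cv2.MORPH_OPEN,np.ones((3,3)))
k,l,st,ce=cv2.connectedComponentsWithStats(m)
for j in range(1,k):
    if st[j,4]<100: continue
    Q=P[l==j];r=cv2.minAreaRect((Q[:,:2]*1000).astype(np.float32));print(st[j],np.nanmedian(Q,0),r)
print(o['time'],o['position'],o['tool_rot'],o['ft_force'],o['grip_width'])
# red
m=((H<8)|(H>172))&(S>150)&(V>90)&(P[...,2]>.06)&(P[...,2]<.08)
if m.sum()>50:
    r=cv2.minAreaRect((P[m][:,:2]*1000).astype(np.float32));print('red',r)
```

```text
[ 248  176   73   70 4634] [ 0.63938359 -0.15793656  0.08620548] ((641.6036987304688, -158.60205078125), (66.94635009765625, 67.95903778076172), 15.424795150756836)
0.9167 [ 0.63959726 -0.14847675  0.23637347] [ 5.93018879e-01  8.05188322e-01  9.34765240e-05 -6.05385537e-04] [-0.23159197 -0.16425367 -0.2277485 ] 0.04173504254842885
```

View pics/w2.png

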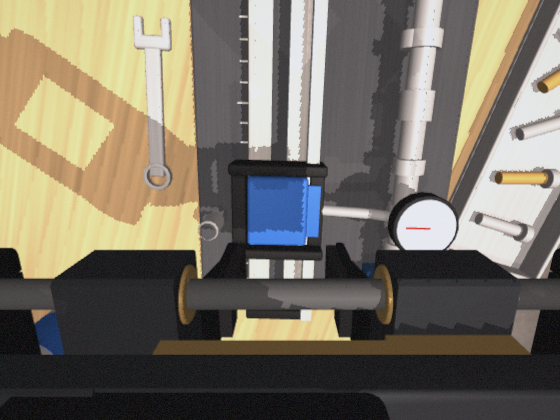

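The wrist view shows the pad's main plate at columns 248–308, rows 176–246, a hinge strip at 308–321, and the rail almost vertical. So the yaw is about 0.30. I'll check it with a rail edge fit.

Run:
```python
from h import *
i,P,o=grab('wrist')
for zr in [(.068,.08),(.047,.058)]:
    L=[];Rr=[];
    for v in range(5,155,3):
        m=(P[v,:,2]>zr[0])&(P[v,:,2]<zr[1])&(np.arange(560)>225)&(np.arange(560)<345)
        u=np.where(m)[0]
        if len(u)>4: L.append(P[v,u[0],:2]);Rr.append(P[v,u[-1],:2])
    for nm,A in (('L',L),('R',Rr)):
        if len(A)<10: continue
        A=np.array(A);vx,vy,x,y=cv2.fitLine(A.astype(np.float32),cv2.DIST_HUBER,0,.001,.001).ravel()
        s=np.sign(vy);print(zr,nm,len(A),'yaw',np.arctan2(-vx*s,vy*s),x,y)
        d=np.array([-vx,-vy])*-s; n=np.array([d[1],-d[0]])
        for q in ([.6363,-.1602],[.5499,.0918]): print('   x off',(np.array(q)-[x,y])@n)
```

```text
(0.068, 0.08) L 50 yaw 0.27443153 0.6260216 -0.027228095
   x off -0.02614160465116308
   x off -0.04101652044172086
(0.068, 0.08) R 50 yaw 0.27360353 0.63884926 -0.033868242
   x off -0.03658961275159806
   x off -0.051684761720294584
(0.047, 0.058) L 50 yaw 0.2738331 0.5817413 -0.077114224
   x off 0.030057583006793353
   x off 0.015023498066836758
(0.047, 0.058) R 50 yaw 0.27430126 0.6291755 -0.03919145
   x off -0.02591995206880975
   x off -0.040829519424919296
```

{"method": "send_rows", "body": {
  "moves": [0,-0.3,-1.2,-5,0,0,0,0,-0.3,-1.2,-11,0,0,0,0,-0.3,-1.2,-11.5,0,0,0,0,-0.3,-1.2,-11.5,0,0,0,0,-0.3,-1.2,-11.5,0,0,0]
}}

```text
time: 1.43
position: [0.6358, -0.1604, 0.12]
tool_rot: [0.593, 0.805, -0.0, -0.002]
ft_force: [0.3, -0.3, 1.2]
grip_width: 0.0031
grip_force: 0.0
```

{"method": "send_rows", "body": {
  "moves": [0,0,0,-1,0,0,0,0,0,0,-1.8,0,0,0,0,0,0,-2.0,0,0,0,0,0,0,-2.2,0,0,0,0,0,0,-2.2,0,0,0]
}}

```text
time: 1.85
position: [0.6373, -0.162, 0.1001]
tool_rot: [0.593, 0.805, 0.0, 0.0]
ft_force: [0.9, -0.1, -0.2]
grip_width: 0.0005
grip_force: 0.0
```

{"method": "send_rows", "body": {
  "moves": [0,0,0,-0.1,0,0,0,0,0,0,-0.2,0,0,0,0,0,0,-0.2,0,0,0]
}}

```text
time: 2.1
position: [0.6374, -0.1622, 0.0985]
tool_rot: [0.594, 0.805, 0.0, 0.001]
ft_force: [-1.1, 0.5, 3.9]
grip_width: 0.0003
grip_force: 2.3
```

{"method": "send_rows", "body": {
  "moves": [0,0,0,-0.2,0,0,0,0,0,0,-0.4,0,0,0,0,0,0,-0.5,0,0,0,0,0,0,-0.5,0,0,0]
}}

```text
time: 2.43
position: [0.6368, -0.1626, 0.0954]
tool_rot: [0.593, 0.805, -0.001, 0.0]
ft_force: [-5.0, -0.1, 15.2]
grip_width: 0.0007
grip_force: 8.1
```

{"method": "send_rows", "body": {
  "moves": [0,0,0,-0.1,0,0,0,0,0,0,-0.2,0,0,0,0,0,0,-0.2,0,0,0]
}}

```text
time: 2.68
position: [0.6366, -0.1629, 0.0938]
tool_rot: [0.593, 0.805, -0.001, 0.0]
ft_force: [-6.9, 0.0, 16.6]
grip_width: 0.0005
grip_force: 8.8
```

{"method": "send_rows", "body": {
  "moves": [0,-0.1,0.3,0,0,0,0,0,-0.3,1,0,0,0,0,0,-0.6,2,0,0,0,0,0,-0.9,3,0,0,0,0,0,-0.9,3,0,0,0,0]
}}

```text
time: 3.1
position: [0.6278, -0.1318, 0.0941]
tool_rot: [0.593, 0.805, -0.0, 0.001]
ft_force: [-5.5, -0.8, 16.3]
grip_width: 0.0005
grip_force: 8.5
```

Run:
```python
from h import *
i,P,o=grab('wrist','w3.png')
print(o['time'],o['position'],o['ft_force'])
hsv=cv2.cvtColor(i,cv2.COLOR_BGR2HSV);H,S,V=[hsv[...,k].astype(int) for k in range(3)]
m=((H<8)|(H>172))&(S>150)&(V>90)&(P[...,2]>.06)&(P[...,2]<.08)
if m.sum()>50:
    r=cv2.minAreaRect((P[m][:,:2]*1000).astype(np.float32));print('red',r)
```

```text
3.1 [ 0.62783228 -0.13176913  0.09407099] [-5.49387465 -0.77810098 16.30103322]
```

View pics/w3.png

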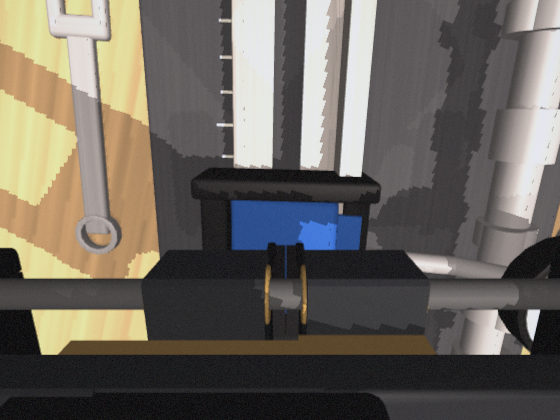

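The pad is held down at (285,240), with the fingertip centred on it, and the slider followed: its lip stays just ahead at row 185. Continuing.

{"method": "send_rows", "body": {
  "moves": [0,-0.3,1,0,0,0,0,0,-0.7,2.4,0,0,0,0,0,-1.1,3.9,0,0,0,0,0,-1.5,5.2,0,0,0,0,0,-1.75,6,0,0,0,0]
}}

```text
time: 3.57
position: [0.6111, -0.0725, 0.094]
tool_rot: [0.593, 0.805, -0.0, 0.002]
ft_force: [-3.9, -3.9, 16.6]
grip_width: 0.0005
grip_force: 8.5
```

{"method": "send_rows", "body": {
  "moves": [0,-0.3,1,0,0,0,0,0,-0.7,2.4,0,0,0,0,0,-1.1,3.9,0,0,0,0,0,-1.5,5.2,0,0,0,0,0,-1.75,6,0,0,0,0]
}}

```text
time: 3.98
position: [0.5941, -0.0121, 0.0938]
tool_rot: [0.593, 0.805, 0.0, 0.002]
ft_force: [-2.8, -2.4, 16.3]
grip_width: 0.0005
grip_force: 8.3
```

{"method": "send_rows", "body": {
  "moves": [0,0,0,0,0,0,0]
}}

```text
time: 4.07
position: [0.5937, -0.0109, 0.0937]
tool_rot: [0.593, 0.805, 0.001, 0.002]
ft_force: [-4.1, 0.8, 15.8]
grip_width: 0.0004
grip_force: 8.2
```

Run:
```python
from h import *
i,P,o=grab('wrist','w4.png')
print(o['time'],o['position'],o['ft_force'])
hsv=cv2.cvtColor(i,cv2.COLOR_BGR2HSV);H,S,V=[hsv[...,k].astype(int) for k in range(3)]
m=((H<8)|(H>172))&(S>150)&(V>90)&(P[...,2]>.06)&(P[...,2]<.08)
if m.sum()>50:
    r=cv2.minAreaRect((P[m][:,:2]*1000).astype(np.float32));print('red',r)
m=(P[...,2]>.088)&(P[...,2]<.096)&(V<80);m[250:]=0
m=cv2.morphologyEx(m.astype(np.uint8),cv2.MORPH_OPEN,np.ones((3,3)))>0
if m.sum()>50:
    r=cv2.minAreaRect((P[m][:,:2]*1000).astype(np.float32));print('lip',r)
```

```text
4.0667 [ 0.59370721 -0.01086686  0.0937024 ] [-4.14955539  0.78042555 15.75502513]
red ((556.1176147460938, 93.44277954101562), (69.23287963867188, 24.457117080688477), 15.80402946472168)
lip ((581.9478759765625, 28.861692428588867), (88.04890441894531, 10.280282974243164), 15.686661720275879)
```

View pics/w4.png

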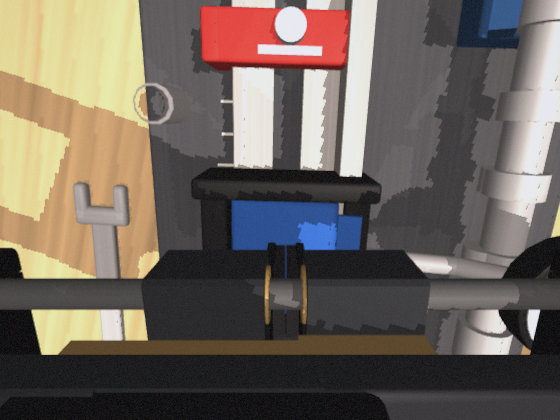

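The red stop is at rows 10–68 and the slider lip at row 185. The slider follows without slip and the gap is about 52 mm. I'll approach to about 6 mm, then creep.

{"method": "send_rows", "body": {
  "moves": [0,-0.3,1.1,0,0,0,0,0,-0.6,2.2,0,0,0,0,0,-0.95,3.3,0,0,0,0,0,-1.15,4.1,0,0,0,0,0,-1.25,4.4,0,0,0,0]
}}

```text
time: 4.53
position: [0.5816, 0.0322, 0.0936]
tool_rot: [0.593, 0.805, 0.001, 0.002]
ft_force: [-3.2, -2.8, 16.8]
grip_width: 0.0002
grip_force: 8.3
```

{"method": "send_rows", "body": {
  "moves": [0,-0.02,0.08,0,0,0,0,0,-0.05,0.16,0,0,0,0,0,-0.07,0.24,0,0,0,0,0,-0.07,0.24,0,0,0,0]
}}

```text
time: 4.87
position: [0.5812, 0.0337, 0.0936]
tool_rot: [0.593, 0.805, 0.001, 0.002]
ft_force: [-3.8, -1.6, 16.8]
grip_width: 0.0006
grip_force: 8.3
```

```bash
cat > gap.py <<'E'
from h import *
i,P,o=grab('wrist')
print(o['time'],o['position'],o['ft_force'])
hsv=cv2.cvtColor(i,cv2.COLOR_BGR2HSV);H,S,V=[hsv[...,k].astype(int) for k in range(3)]
m=((H<8)|(H>172))&(S>150)&(V>90)&(P[...,2]>.06)&(P[...,2]<.08)
d=np.array([-.272,.962]);a=P[m][:,:2]@d
m=(P[...,2]>.088)&(P[...,2]<.096)&(V<80);m[250:]=0
m=cv2.morphologyEx(m.astype(np.uint8),cv2.MORPH_OPEN,np.ones((3,3)))>0
b=P[m][:,:2]@d
print('red',np.percentile(a,[1,99]),'lip',np.percentile(b,[1,99]),'gap',np.percentile(a,99)-.024-np.percentile(b,99))
cv2.imwrite('pics/g.png',cv2.resize(i[100:260,150:430],None,fx=2.5,fy=2.5))
E
python3 gap.py
```

```text
4.8667 [0.58119087 0.0336991  0.09362397] [-3.81499972 -1.60904257 16.81117128]
red [-0.07258274 -0.04964471] lip [-0.08892304 -0.07940962] gap 0.0057649092612703096
```

{"method": "send_rows", "body": {
  "moves": [0,-0.03,0.1,0,0,0,0,0,-0.06,0.2,0,0,0,0,0,-0.08,0.3,0,0,0,0,0,-0.08,0.3,0,0,0,0]
}}

```text
time: 5.25
position: [0.5803, 0.0366, 0.0936]
tool_rot: [0.593, 0.805, 0.0, 0.002]
ft_force: [-3.4, -2.0, 16.1]
grip_width: 0.0003
grip_force: 8.4
```

{"method": "send_rows", "body": {
  "moves": [0,-0.02,0.08,0,0,0,0,0,-0.04,0.15,0,0,0,0,0,-0.04,0.15,0,0,0,0]
}}

```text
time: 5.5
position: [0.5799, 0.0381, 0.0936]
tool_rot: [0.593, 0.805, 0.0, 0.002]
ft_force: [-3.2, -1.3, 16.4]
grip_width: 0.0004
grip_force: 8.4
```

{"method": "send_rows", "body": {
  "moves": [0,-0.01,0.05,0,0,0,0,0,-0.02,0.08,0,0,0,0,0,-0.02,0.08,0,0,0,0]
}}

```text
time: 5.75
position: [0.5797, 0.0388, 0.0936]
tool_rot: [0.593, 0.805, 0.0, 0.002]
ft_force: [-3.4, -2.2, 16.1]
grip_width: 0.0008
grip_force: 8.4
```

{"method": "send_rows", "body": {
  "moves": [0,-0.01,0.05,0,0,0,0,0,-0.02,0.08,0,0,0,0,0,-0.02,0.08,0,0,0,0]
}}

```text
time: 6.0
position: [0.5795, 0.0396, 0.0936]
tool_rot: [0.593, 0.805, 0.0, 0.002]
ft_force: [-3.4, -1.8, 16.8]
grip_width: 0.0003
grip_force: 8.4
```

```bash
python3 gap.py
```

```text
6.0 [0.57952377 0.03956216 0.09355169] [-3.42468737 -1.77546951 16.75819708]
red [-0.0728014  -0.04949557] lip [-0.08294008 -0.07332008] gap -0.0001754801361010666
```

{"method": "send_rows", "body": {
  "moves": [0,-0.01,0.04,0,0,0,0,0,-0.02,0.08,0,0,0,0,0,-0.02,0.08,0,0,0,0]
}}

```text
time: 6.3
position: [0.5795, 0.0397, 0.0936]
tool_rot: [0.593, 0.805, 0.0, 0.003]
ft_force: [-4.1, -4.1, 16.9]
grip_width: 0.0003
grip_force: 8.5
```

{"method": "send_rows", "body": {
  "moves": [0,-0.01,0.04,0,0,0,0,0,-0.02,0.08,0,0,0,0,0,-0.02,0.08,0,0,0,0]
}}

```text
time: 6.55
position: [0.5795, 0.0398, 0.0937]
tool_rot: [0.593, 0.805, -0.0, 0.003]
ft_force: [-3.7, -6.2, 15.8]
grip_width: 0.0006
grip_force: 8.6
```

```bash
python3 gap.py
```

```text
6.55 [0.5795149  0.03983113 0.09368072] [-3.71518287 -6.18670771 15.80413282]
red [-0.0728358 -0.0494665] lip [-0.08278137 -0.07324319] gap -0.00022330866918689185
```

View pics/g.png

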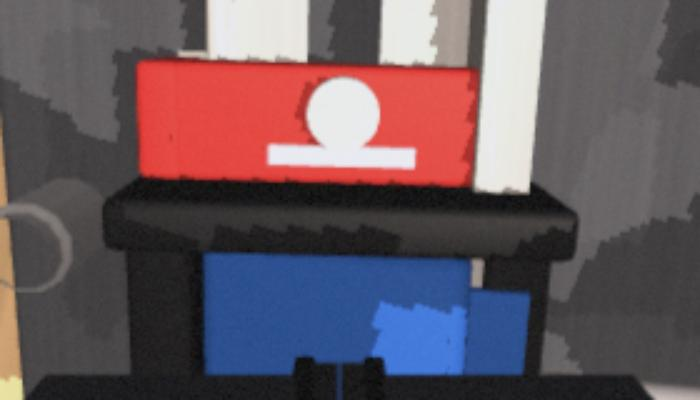

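The slider lip touches the red stop at (310,185). The position has stalled with the force along the rail rising to about 6 N, and the stop has not moved. I'll ease off slightly and lift.

{"method": "send_rows", "body": {
  "moves": [0,0.02,-0.06,0,0,0,0,0,0.02,-0.06,0,0,0,0,0,0.02,-0.06,0.4,0,0,0,0,0.02,-0.06,0.8,0,0,0,0,0.02,-0.06,1.5,0,0,0]
}}

```text
time: 7.02
position: [0.578, 0.0413, 0.1059]
tool_rot: [0.594, 0.805, 0.0, 0.0]
ft_force: [0.1, -0.3, -0.1]
grip_width: 0.0006
grip_force: 0.0
```

{"method": "send_rows", "body": {
  "moves": [0,0,0,2,0,0,0,0,0,0,6,0,0,0,0,0,0,10,0,0,0,0,0,0,10,0,0,0,0,0,0,10,0,0,0]
}}

```text
time: 7.43
position: [0.5795, 0.0416, 0.2082]
tool_rot: [0.593, 0.805, 0.002, 0.003]
ft_force: [-0.3, 0.4, -0.9]
grip_width: 0.0001
grip_force: 0.0
```

```bash
python3 gap.py
python3 - <<'E'
from h import *
i,P,o=grab('wrist','w6.png')
hsv=cv2.cvtColor(i,cv2.COLOR_BGR2HSV);H,S,V=[hsv[...,k].astype(int) for k in range(3)]
m=(H>100)&(H<125)&(S>150)&(V>70)&(P[...,2]>.07)&(P[...,2]<.095)
print('pad z',np.nanmedian(P[m][:,2]),m.sum())
E
```

```text
7.4333 [0.57950624 0.04160599 0.20822134] [-0.33995442  0.39558359 -0.85618709]
red [-0.07310029 -0.04978854] lip [-0.08352953 -0.07360468] gap -0.00018386765241887315
pad z 0.08589399599991429 5680
```

View pics/w6.png

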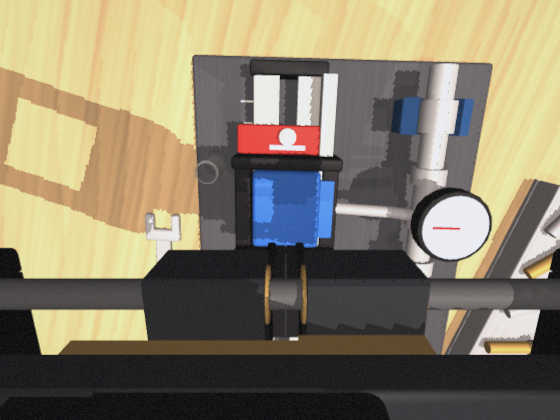

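The slider sits against the stop (contact line near row 157), the pad is back up at 86 mm, and the robot is clear of everything. The gap measures zero.

```bash
python3 -c "
from rig import workorder
print(workorder.hand_in())"
```

```text
the job is handed in; nothing more can be done
None
```

The slider is up against the red stop, its pad is back up so it should be gripping there, the arm is clear of everything, and the job is handed in; no verdict came back.

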